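# Lock the probe case and add it to the column

## Robot

A 7-joint arm with a two-finger parallel gripper is mounted at the origin on the work surface. World frame = base frame: x ahead of the robot, y to its left, z up, the work surface at z = 0. Lengths are in m, angles in rad, forces in N, time in s.
With the tool pointing down it reaches from about 0.4 to 0.85 m from the base axis. Payload 4.5 kg.
Tool frame: the origin (TCP) lies midway between the tips of the shut fingers; the grasp point (between the pads) lies 19 mm behind it; y points along the fingers, z is the direction in which the jaws open and shut, and the axes are right-handed (so a half turn about y gives the same grasp; the last joint's range is limited). The gripper opens to 85 mm and grips with 20 to 120 N. Pads are 22 mm wide; open, the fingers measure 114 mm over their backs; the gripper's body (76 mm by 85 mm) begins 54 mm behind the grasp point. The pads swing forward as they close: fully open they stand 13 mm farther back than shut.
Start: joints at [1.243, 0.689, -0.195, 1.565, 0.157, 0.902, -0.215], TCP at [0.221, -0.585, 0.231] pointing down, gripper open.
Joint ranges: [-3.01, 3.01], [-0.46, 2.08], [-1.47, 1.51], [0.13, 2.56], [-1, 4.14], [0.04, 2.09], [-2.66, 2.66]. Speed limits (rad/s): [2.57, 2.57, 3.14, 3.14, 3.14, 3.14, 3.14].

## Interface

Orientations are given as [roll, pitch, yaw] about the fixed x, y, z axes, in that order (R = Rz(yaw) Ry(pitch) Rx(roll)).
In Python, from cell import sensors, optics, order gives the robot as it stands.
- The arm moves only by the shell command python3 -m crank 'ROWS' [FORCE]. ROWS is JSON, a list of rows, each an object with "delta_rot": the turn, a rotation vector about the tool's x, y, z in degrees, a list of three; "linear": the shift along the tool's x, y, z in m, a list of three; "hand": the finger opening in m, from 0 to 0.0854. A call has 1 to 12 rows; each row shifts and turns the pose as measured when the row begins, along the tool's axes as they then stand; what a row does not reach is not made up. A row lasts 1/12 s, in which the tool goes at most 41.7 mm and 7.16 degrees, less where a joint would pass 70% of its speed; a pose out of reach is approached as far as the arm can. A call with a gripper value outside its range is refused whole. The fingers move at their own pace and stop on an object; FORCE is the grip in N (left out, the last holds). Time passes only in rows, so rows that do not move let the fingers close. It gives the time, the measured TCP pose, the force and the opening at its end, in the units of the state.
- sensors.observe(): the state, without advancing time (a new reading comes with each control period).
- optics.snapshot(name): name is "scene" or "side" or "wrist"; returns the picture (384x512x3 uint8, red, green, blue); there is no depth.
- optics.get_calibration(name): a dict with "K" (3x3 intrinsics, pixels), "origin" and "orientation" of the camera in the world. Camera axes: x right, y up, looking along -z (the intrinsics and any distortion apply to the point x, -y, -z); pixel columns grow to the right and rows downward; lengths in m; the calibration is good to about 2 mm. A picture is of the moment at which its call begins: read the wrist's pose just before it. get_calibration takes no time and is no camera call; for the wrist camera it gives the pose at the moment of the call.
- order.sign_off(): hands the job in, once; it reports no verdict.
The state is a dict: "t": time; "joint_pos": joint angles; "joint_velocities": joint speeds; "tau": joint torques, N m; "position": TCP position; "tool_rot": TCP orientation; "force": force on the tool from outside, world axes, zero at the start; "torque": the same for the moment, N m; "grip_width": finger opening in m.
Only numpy, scipy, OpenCV 4.12 (cv2) and the standard library are available. Lean on these libraries where they do the work, as an engineer would, in place of code of your own. Each camera call takes 0.05 s, during which the arm holds its last target. There are 200 camera calls.

## Task

One yellow probe case on the bench is still unlocked: with the case standing on the bench, slide the stiff orange lock on its side fully home against its end stop, as on the cases already put away. Then set the locked case gently and squarely on top of the column, its lock on the same side as the others, without shifting the column or disturbing anything else, and let go.

Things in the scene. Friction and masses are not known exactly. Their poses are not given: they have to be found in the camera images.
- probe_case: the unlocked hard case, loose on the bench: mid-grey base, yellow lid (stays shut), 64 mm (its x) by 180 (its y) by 50 high, 0.3 to 0.65 kg. Origin at the centre of its underside, z up; centre of mass near the middle. Lock on its +x long side: a rail 3 mm thick from y = 4 to 79 mm; that side is plain from y = -90 to 4. It slides on the bench more easily than the lock slides on it
- case_lock (a joint): place of the orange lock grip along its rail, in m: 0 = open, 0.036 = fully home against the end stop (towards the case's +y); starts between 0 and 0.016. Stiff: about 9 N to slide, no spring, stays where left. Pushing the grip alone only drags the loose case along. A red strip shows on the rail ahead of the grip while it is not home
- lock_grip (a point): centre of the orange grip: 24 mm long (case y), reaching from 35 to 54 mm out from the case's middle plane (case x), 20 mm high (20 to 40 mm above the case's underside). It moves with the lock: case y = 19 mm when open, 55 mm when home. Axes as the case's
- end_stop (a point): centre of the fixed white end stop block on the case at the rail's +y end: from case y = 67 to 79 mm, reaching 54 mm out from the middle plane, 20 mm high like the grip. With the lock home grip and block touch and measure 36 mm together over their outer faces; at the start 56 to 72 mm
- column_low: the lowest case of the column, same make and size (64 x 180 x 50 mm), already locked, loose on the bench. Origin at the centre of its underside, lock on its +x side
- column_top: the second case, lying square on column_low, same make and size, already locked, loose. Origin at the centre of its underside (its lid's top is 50 mm higher), lock on its +x side and end stop towards its +y end
- beaker: empty glass beaker, 74 mm across, 95 mm high; origin at the centre of its underside; a bystander
- spirit_burner: spirit burner, yellow cup about 94 mm across with a small lug, glass above, 105 mm high; origin at the centre of its underside; a bystander
- logger: flat black sensor interface box, 48 (its x) by 105 (its y) by 26 mm high; origin at the centre of its underside; a bystander
- wash_bottle: closed white bottle with a red cap, 64 mm across, 165 mm high; origin at the centre of its underside; a bystander
Things that resemble listed ones, but are neither listed nor needed, are in the scene too. Leave any pink or purple look-alike of the column_low alone.

How it is judged:
On the way, in this order (a step that is already met when the one before it is completed fails the run):
1. the lock is slid fully home while the case stands on the bench (value of joint case_lock above 0.0342 m and height (world z) of probe_case below 0.01 m), for 0.2 s.
2. the locked case rests on the column (z of probe_case in the frame of column_top between 0.047 and 0.053 m and horizontal distance between probe_case and column_top below 0.03 m and contact force between probe_case and column_top above 0.5 N), for 0.2 s.
At the end, for the whole second after the job is handed in: The probe case rests still and level on the column of two: middle within 6 mm and long side within 4 degrees of the case below, lock on the same side, lock fully home (within 1.8 mm of its end stop); the two lower cases stay upright and within 7 mm of each other (value of joint case_lock above 0.0342 m and z of probe_case in the frame of column_top between 0.047 and 0.053 m and horizontal distance between probe_case and column_top below 0.006 m and angle between the y axis of probe_case and the y axis of column_top, either way round below 0.07 rad and x of end_stop in the frame of column_top above 0.03 m and angle between each of probe_case, column_top, column_low's own z axis and vertical below 0.04 rad and horizontal distance between column_low and column_top below 0.007 m and linear speed of probe_case below 0.01 m/s); the robot touches nothing.
It fails at once if the column is shifted by more than 15 mm (distance of any of column_low, column_top from where it was at the start of the episode above 0.015 m).
It fails at once if the case comes down hard or is dropped onto the column (faster than 0.25 m/s in the last 8 mm) (horizontal distance between probe_case and column_top below 0.06 m and z of probe_case in the frame of column_top between 0.04 and 0.058 m and linear speed of probe_case above 0.25 m/s).
It fails at once if a bystander (beaker, spirit burner, logger, wash bottle) is moved by more than 20 mm (distance of any of beaker, spirit_burner, logger, wash_bottle from where it was at the start of the episode above 0.02 m).
It also fails if it takes over 48 s, if anything falls off the work surface, if the arm or the gripper's body presses on something with over 40 N, if the wrist force passes 120 N, or if a joint passes its speed limit or range.

## Working session

There is one attempt and no reset: what is moved stays moved. The work goes in short steps, Python scripts to look and compute and a shell command to move; the robot and the scene stay as the last step left them, time stands still between calls to the robot, and variables do not carry over. Pictures are saved under pics/ and viewed, about 8 in all and at most 12, crops included, and the job is handed in when it is done.

```bash
ls; mkdir -p pics
python3 - <<'E'
from cell import sensors, optics
import cv2,numpy as np
s=sensors.observe();print(s)
ims=[]
for n in("scene","side","wrist"):
    im=optics.snapshot(n);cv2.imwrite(f"pics/{n}0.png",im[:,:,::-1]);ims.append(im)
    c=optics.get_calibration(n);print(n,c)
E
```

```text
pics
{'t': 0.0, 'joint_pos': array([ 1.24277569,  0.68996426, -0.19454893,  1.56638656,  0.15727055,
        0.90248969, -0.21513347]), 'joint_velocities': array([-0.00113322,  0.00073438,  0.00131685, -0.00023968, -0.00167046,
       -0.0008631 ,  0.00042596]), 'tau': array([-6.81110287e-04, -5.39607275e+01, -1.26626674e+00, -1.58543211e+01,
        9.19865066e-03,  9.46195069e-03, -2.37993595e-05]), 'position': array([ 0.22097619, -0.58391735,  0.2304859 ]), 'tool_rot': array([-1.57265134e+00, -9.28175153e-05, -2.77970707e+00]), 'force': array([1.20071515, 0.39171315, 0.38387572]), 'torque': array([0.03686922, 0.00955574, 0.03914426]), 'grip_width': 0.08562438205431853}
scene {'K': array([[487.14228692,   0.        , 253.19545944],
       [  0.        , 487.14228692, 200.07588252],
       [  0.        ,   0.        ,   1.        ]]), 'origin': array([1.05687911, 0.53030253, 1.02949664]), 'orientation': array([0.64484641, 0.01687886, 2.34143455])}
side {'K': array([[449.03639649,   0.        , 250.11463893],
       [  0.        , 449.03639649, 187.9209576 ],
       [  0.        ,   0.        ,   1.        ]]), 'origin': array([ 0.28561379, -0.58826815,  0.81475665]), 'orientation': array([ 0.72523747, -0.00815042, -0.40298261])}
wrist {'K': array([[291.81712532,   0.        , 260.56524802],
       [  0.        , 291.81712532, 188.48727359],
       [  0.        ,   0.        ,   1.        ]]), 'origin': array([ 0.28852355, -0.55798696,  0.37291562]), 'orientation': array([-0.29157042,  0.00268375, -1.2085187 ])}
```

```bash
python3 -c "
import cv2,numpy as np
a=cv2.imread('pics/scene0.png');b=cv2.imread('pics/side0.png')
cv2.imwrite('pics/s1.png',cv2.resize(a,(800,600),interpolation=cv2.INTER_CUBIC));cv2.imwrite('pics/s2.png',cv2.resize(b,(800,600),interpolation=cv2.INTER_CUBIC))"
```

```text
(no output)
```

View pics/s1.png

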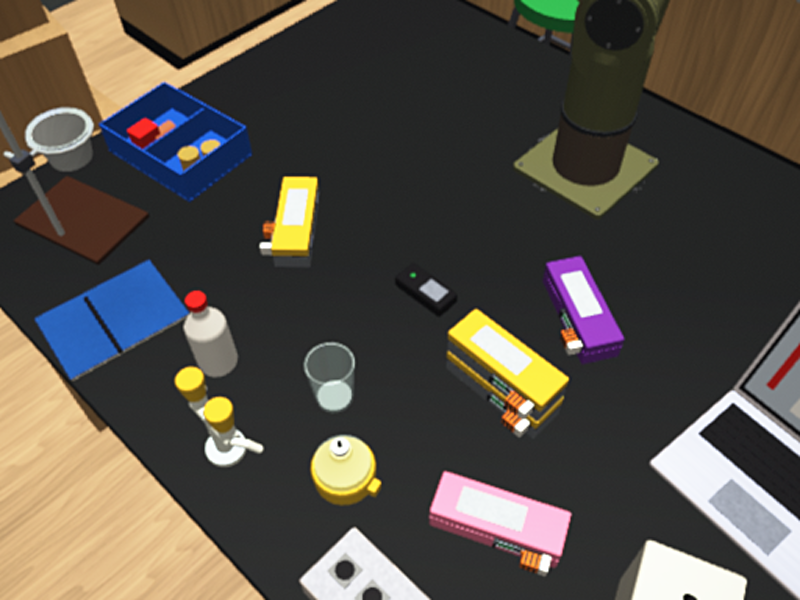

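View pics/s2.png

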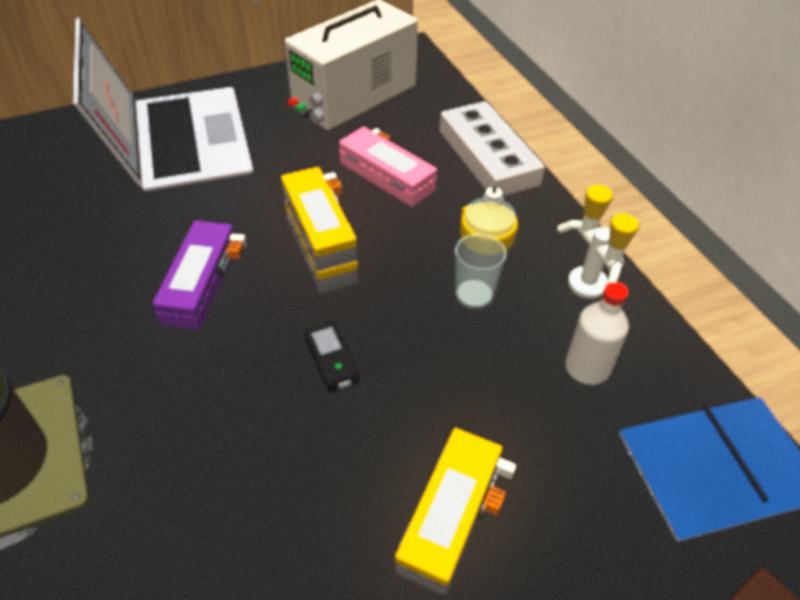

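Scene (800 px view) candidates: single yellow case (295,215), which has its grip apart from the white stop; yellow pair (508,365), the column; purple (585,305) and pink (500,515), look-alikes. The single yellow case fits the probe_case. I'll measure both and confirm with a crop.

```bash
cat > h.py <<'E'
import numpy as np,cv2
from scipy.spatial.transform import Rotation as R
from cell import sensors,optics
def cast(c,uv,z):
    uv=np.atleast_2d(uv).astype(float);K=c["K"]
    d=np.c_[(uv[:,0]-K[0,2])/K[0,0],-(uv[:,1]-K[1,2])/K[1,1],-np.ones(len(uv))]
    d=R.from_euler('xyz',c["orientation"]).apply(d);o=np.array(c["origin"])
    return o+d*((z-o[2])/d[:,2])[:,None]
def blobs(im,kind,amin=8):
    h=cv2.cvtColor(im,cv2.COLOR_RGB2HSV)
    lo,hi={"yellow":((22,120,90),(35,255,255)),"orange":((4,150,90),(17,255,255)),"white":((0,0,185),(179,50,255))}[kind]
    m=cv2.inRange(h,lo,hi)
    cs,_=cv2.findContours(m,cv2.RETR_EXTERNAL,cv2.CHAIN_APPROX_NONE)
    return [c[:,0] for c in cs if cv2.contourArea(c)>amin]
def tops(im,c,z,kinds=("yellow",),amin=8):
    for k in kinds:
        for b in blobs(im,k,amin):
            r=cv2.minAreaRect((cast(c,b,z)[:,:2]*1000).astype(np.float32))
            print(k,"px",b.mean(0).round(),"ctr",np.round(r[0],1),"size",np.round(r[1],1),"ang",round(r[2],1))
E
python3 - <<'E'
from h import *
for n in("scene","side"):
    im=cv2.imread(f"pics/{n}0.png")[:,:,::-1].copy();c=optics.get_calibration(n)
    for z in(.05,.10):
        print(n,z);tops(im,c,z,("yellow","white"),90)
    print("grip z.04");tops(im,c,.04,("orange",))
a=cv2.imread("pics/scene0.png")[100:180,150:230];b=cv2.imread("pics/side0.png")[260:384,240:345]
cv2.imwrite("pics/crop1.png",np.hstack([cv2.resize(x,(390,560),interpolation=cv2.INTER_CUBIC) for x in(a,b)]))
E
```

```text
scene 0.05
yellow px [221. 306.] ctr [791.6 151.6] size [81.  92.2] ang 54.5
yellow px [140. 265.] ctr [851.4 -52.7] size [60.8 40. ] ang 74.9
yellow px [122. 245.] ctr [ 851.4 -127.9] size [63.  40.8] ang 58.7
yellow px [303. 240.] ctr [542.4 172.6] size [114.5  11.7] ang 88.2
yellow px [324. 230.] ctr [484.  186.5] size [191.5  75.3] ang 88.7
yellow px [187. 143.] ctr [ 506.3 -280.9] size [193.5  65.6] ang 43.2
white px [438. 370.] ctr [596.4 575.1] size [ 84.2 126.8] ang 20.4
white px [233. 370.] ctr [882.3 279.7] size [ 97.5 135.6] ang 0.1
white px [315. 325.] ctr [687.6 327.8] size [39.4 93.5] ang 24.3
white px [217. 285.] ctr [764.9 109.9] size [30.4 25.8] ang 87.1
white px [148. 287.] ctr [871.1   1.9] size [48.4 77.6] ang 62.6
white px [476. 305.] ctr [405.5 572.4] size [237.5 187.7] ang 82.9
white px [213. 252.] ctr [712.2  43.6] size [48.7 49. ] ang 46.2
white px [321. 224.] ctr [478.3 172.2] size [94.7 38.4] ang 88.9
white px [131. 207.] ctr [ 767.  -200.1] size [59.6 63.1] ang 67.5
white px [372. 188.] ctr [302.6 196.3] size [91.7 36.5] ang 58.3
white px [189. 132.] ctr [
[... 3435 characters left out ...]
2.7] size [89.6 51.7] ang 21.0
white px [122. 171.] ctr [300.1 147.5] size [85.3 34.1] ang 57.8
white px [204. 134.] ctr [505.9 192.3] size [86.8 34. ] ang 89.4
white px [251. 100.] ctr [659.  269.9] size [36.5 86.5] ang 23.5
white px [315.  90.] ctr [833.3 251.9] size [ 93.6 204.9] ang 0.1
white px [122.  88.] ctr [368.4 458.9] size [251.3 172.3] ang 82.7
white px [224.  20.] ctr [747.4 685.4] size [261.9 125.1] ang 20.1
grip z.04
orange px [316. 320.] ctr [ 545.  -301.6] size [34.2 22.5] ang 42.9
orange px [150. 160.] ctr [369.8 219.4] size [34.4 22.4] ang 67.4
orange px [215. 119.] ctr [571.2 302.3] size [19.6 41. ] ang 1.0
orange px [246.  86.] ctr [703.2 405.9] size [10.8 23.9] ang 19.2
```

View pics/crop1.png

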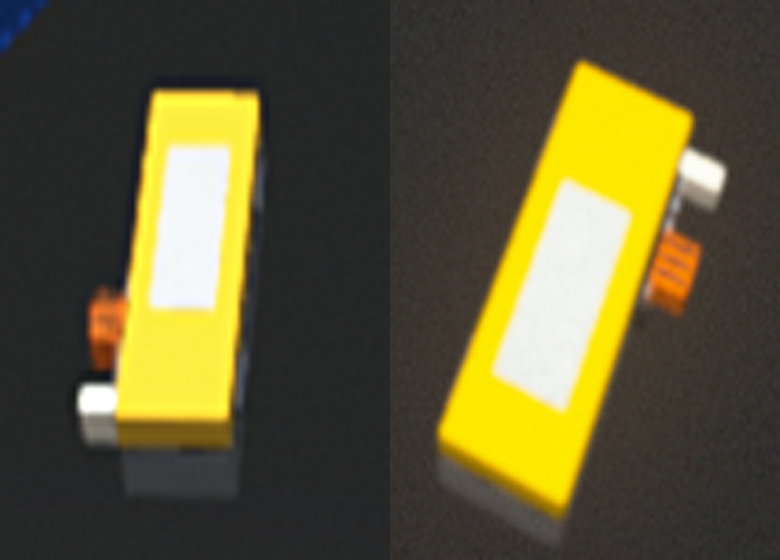

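Confirmed: on the single yellow case the white stop and orange grip are clearly apart, with the rail showing between them. The case centre is about (0.499,-0.285), its y axis points at about 42°, and the lock is at about 5 mm. First I turn over 10 rows, then move above the lock.

```bash
cat >> h.py <<'E'
def plan(xyz=None,ang=None):
    "turn about tool y (deg) to bring tool z to ang, then linear in present tool axes"
    s=sensors.observe();M=R.from_euler('xyz',s["tool_rot"]).as_matrix()
    a=np.degrees(np.arctan2(M[1,2],M[0,2]))
    print("t",round(s["t"],2),"pos",s["position"].round(4),"zang",round(a,2),"tilt",np.degrees(np.arccos(-M[2,1])).round(2),"F",s["force"].round(1),"w",round(s["grip_width"],4))
    if ang is not None: print("turn about tool y:",round(-((ang-a+180)%360-180),2))
    if xyz is not None: print("linear mm:",(M.T@(np.array(xyz)-s["position"])*1000).round(1))
E
python3 -m crank '[{"delta_rot":[0,6.9,0],"linear":[0,0,0],"hand":0.085},{"delta_rot":[0,6.9,0],"linear":[0,0,0],"hand":0.085},{"delta_rot":[0,6.9,0],"linear":[0,0,0],"hand":0.085},{"delta_rot":[0,6.9,0],"linear":[0,0,0],"hand":0.085},{"delta_rot":[0,6.9,0],"linear":[0,0,0],"hand":0.085},{"delta_rot":[0,6.9,0],"linear":[0,0,0],"hand":0.085},{"delta_rot":[0,6.9,0],"linear":[0,0,0],"hand":0.085},{"delta_rot":[0,6.9,0],"linear":[0,0,0],"hand":0.085},{"delta_rot":[0,6.9,0],"linear":[0,0,0],"hand":0.085},{"delta_rot":[0,6.9,0],"linear":[0,0,0],"hand":0.085}]'
python3 -c "
from h import *
plan((.565,-.291,.23),42.2)"
```

```text
t: 0.98
position: [0.2199, -0.5812, 0.2269]
tool_rot: [-1.575, -0.009, 2.256]
force: [-0.9, -0.1, 0.1]
grip_width: 0.0851
t 0.98 pos [ 0.2199 -0.5812  0.2269] zang -140.77 tilt 0.56 F [-0.9 -0.1  0.1] w 0.0851
turn about tool y: 177.03
linear mm: [   6.6   -1.  -450.9]
```

```bash
python3 -m crank '[{"delta_rot":[0,-3,0],"linear":[0,0,0],"hand":0.085},{"delta_rot":[0,0,0],"linear":[0,0,-0.04],"hand":0.085},{"delta_rot":[0,0,0],"linear":[0,0,-0.04],"hand":0.085},{"delta_rot":[0,0,0],"linear":[0,0,-0.04],"hand":0.085},{"delta_rot":[0,0,0],"linear":[0,0,-0.04],"hand":0.085},{"delta_rot":[0,0,0],"linear":[0,0,-0.04],"hand":0.085},{"delta_rot":[0,0,0],"linear":[0,0,-0.04],"hand":0.085},{"delta_rot":[0,0,0],"linear":[0,0,-0.04],"hand":0.085},{"delta_rot":[0,0,0],"linear":[0,0,-0.04],"hand":0.085},{"delta_rot":[0,0,0],"linear":[0,0,-0.04],"hand":0.085},{"delta_rot":[0,0,0],"linear":[0,0,-0.03],"hand":0.085},{"delta_rot":[0,0,0],"linear":[0,0,0],"hand":0.085}]'
python3 -c "
from h import *
plan((.565,-.291,.23),-137.8)
c=optics.get_calibration('wrist');im=optics.snapshot('wrist');cv2.imwrite('pics/w1.png',im[:,:,::-1])
tops(im,c,.05,('yellow','white'),150);tops(im,c,.04,('orange','white'),60)
"
```

```text
t: 1.98
position: [0.5191, -0.3109, 0.2215]
tool_rot: [-1.572, -0.015, 2.295]
force: [0.6, 1.7, 0.6]
grip_width: 0.0851
t 1.98 pos [ 0.5191 -0.3109  0.2215] zang -138.5 tilt 0.88 F [0.6 1.7 0.6] w 0.0851
turn about tool y: -0.7
linear mm: [-15.4  -8.6 -47.6]
yellow px [258. 193.] ctr [ 499.9 -286. ] size [179.3  66.8] ang 41.6
yellow px [450.  10.] ctr [ 483.1 -540.6] size [36.2 22.4] ang 41.5
white px [ 10. 254.] ctr [671.4 -29. ] size [29.5 45. ] ang 26.4
white px [269. 195.] ctr [ 489.6 -292.1] size [89.9 34.7] ang 41.6
white px [193. 157.] ctr [ 580.9 -270.5] size [11.  19.9] ang 41.5
orange px [234. 154.] ctr [ 549.4 -300.3] size [29.4 20.4] ang 41.5
white px [387. 283.] ctr [ 291.  -302.1] size [16.7 12.1] ang 41.6
white px [134. 283.] ctr [537.7 -83.1] size [16.8 12.1] ang 41.6
white px [ 10. 254.] ctr [674.7 -18.2] size [30.4 46.4] ang 26.4
white px [269. 195.] ctr [ 487.1 -289.7] size [92.8 35.9] ang 41.6
white px [193. 157.] ctr [ 581.3 -267.5] size [11.3 20.5] ang 41.5
```

View pics/w1.png

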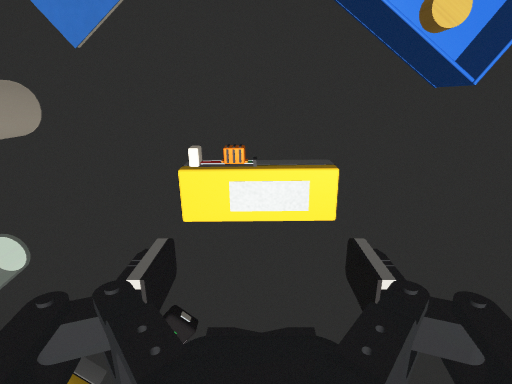

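The wrist picture shows the case at px (258,193), grip at (234,154) and stop at (193,157), with a bare rail between them. Centre is (0.500,-0.286), axis 41.6°, grip y ≈ 27 mm and stop y ≈ 73 mm, which agrees with the sizes given. Next I go above the lock.

```bash
cat >> h.py <<'E'
def go(xyz,ang):
    "rotvec (deg, tool) to pose; linear in the tool axes AFTER that turn"
    s=sensors.observe();M=R.from_euler('xyz',s["tool_rot"]);a=np.radians(ang)
    z=np.array([np.cos(a),np.sin(a),0]);y=np.array([0,0,-1.]);T=R.from_matrix(np.c_[np.cross(y,z),y,z])
    d=np.array(xyz)-s["position"]
    print("t",round(s["t"],2),"pos",s["position"].round(4),"F",s["force"].round(1),"w",round(s["grip_width"],4))
    print("rot",np.degrees((M.inv()*T).as_rotvec()).round(2),"lin mm now",(M.inv().apply(d)*1000).round(1),"after",(T.inv().apply(d)*1000).round(1))
E
python3 -c "
from h import *
go((.5677,-.2915,.10),-138.4)"
```

```text
t 2.03 pos [ 0.5166 -0.3131  0.2214] F [ 0.1 -0.5  0.5] w 0.0853
rot [-0.06 -0.22  0.9 ] lin mm now [-19.4 121.1 -52.7] after [-17.7 121.4 -52.5]
```

```bash
python3 -m crank '[{"delta_rot":[0,0,0.9],"linear":[0,0,0],"hand":0.085},{"delta_rot":[0,0,0],"linear":[-0.009,0.02,-0.026],"hand":0.085},{"delta_rot":[0,0,0],"linear":[-0.009,0.02,-0.026],"hand":0.085},{"delta_rot":[0,0,0],"linear":[0,0.025,0],"hand":0.085},{"delta_rot":[0,0,0],"linear":[0,0.025,0],"hand":0.085},{"delta_rot":[0,0,0],"linear":[0,0.025,0],"hand":0.085},{"delta_rot":[0,0,0],"linear":[0,0,0],"hand":0.085}]'
python3 -c "
from h import *
go((.5677,-.2915,.008),-138.4)"
```

```text
t: 2.62
position: [0.5624, -0.3036, 0.1044]
tool_rot: [-1.564, 0.011, 2.279]
force: [-1.2, 0.4, -0.5]
grip_width: 0.0849
t 2.62 pos [ 0.5624 -0.3036  0.1044] F [-1.2  0.4 -0.5] w 0.0849
rot [-0.42 -1.04 -0.61] lin mm now [  6.8  96.3 -12.6] after [  5.5  96.4 -12. ]
```

```bash
python3 -m crank '[{"delta_rot":[-0.4,-1.0,-0.6],"linear":[0.003,0,-0.006],"hand":0.085},{"delta_rot":[0,0,0],"linear":[0.003,0.01,-0.006],"hand":0.085},{"delta_rot":[0,0,0],"linear":[0,0,0],"hand":0.085},{"delta_rot":[0,0,0],"linear":[0,0,0],"hand":0.085}]'
python3 -c "
from h import *
go((.5677,-.2915,.008),-138.4)"
```

```text
t: 2.95
position: [0.5655, -0.2953, 0.0967]
tool_rot: [-1.569, 0.003, 2.291]
force: [0.6, -0.1, 1.4]
grip_width: 0.0848
t 2.95 pos [ 0.5655 -0.2953  0.0967] F [ 0.6 -0.1  1.4] w 0.0848
rot [-0.09 -0.32 -0.15] lin mm now [ 1.6 88.6 -4.2] after [ 1.4 88.7 -4.1]
```

```bash
python3 -m crank '[{"delta_rot":[0,-0.3,0],"linear":[0.001,0.005,-0.004],"hand":0.085},{"delta_rot":[0,0,0],"linear":[0,0.012,0],"hand":0.085},{"delta_rot":[0,0,0],"linear":[0,0,0],"hand":0.085}]'
python3 -c "
from h import *
go((.5677,-.2915,.008),-138.4)
c=optics.get_calibration('wrist');im=optics.snapshot('wrist');cv2.imwrite('pics/w2.png',im[:,:,::-1])
tops(im,c,.05,('yellow',),300);tops(im,c,.04,('orange','white'),60)
"
```

```text
t: 3.2
position: [0.5698, -0.2926, 0.0814]
tool_rot: [-1.571, 0.008, 2.297]
force: [-1.3, 0.5, -0.8]
grip_width: 0.0848
t 3.2 pos [ 0.5698 -0.2926  0.0814] F [-1.3  0.5 -0.8] w 0.0848
rot [ 0.03  0.   -0.46] lin mm now [ 2.9 73.4  0.9] after [ 2.3 73.4  0.9]
yellow px [281. 285.] ctr [ 525.9 -265.8] size [113.1  70.6] ang 42.1
yellow px [420. 260.] ctr [ 469.7 -346.4] size [81.4 38.6] ang 1.9
orange px [288. 219.] ctr [ 551.6 -301.1] size [28.9 24.2] ang 42.0
white px [387. 283.] ctr [ 463.6 -313.1] size [9.5 6.7] ang 41.7
white px [407. 273.] ctr [ 460.5 -326.4] size [12.6 10.7] ang 41.7
white px [317. 292.] ctr [ 495.3 -277.6] size [60.1 37.4] ang 41.7
white px [223. 227.] ctr [ 581.9 -267.9] size [11.3 20.9] ang 42.2
```

View pics/w2.png

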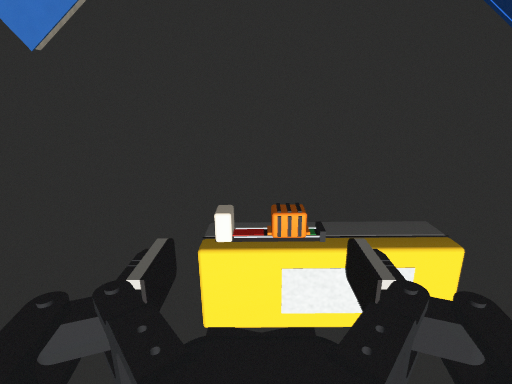

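The close view shows the stop at px (224,223), red strip at (250,232) and grip at (288,221). The fingers straddle both, with roughly 10 mm spare each side. I descend with a 2 mm correction.

```bash
python3 -m crank '[{"delta_rot":[0,0,-0.4],"linear":[0.002,0.01,-0.001],"hand":0.085},{"delta_rot":[0,0,0],"linear":[0.001,0.015,0],"hand":0.085},{"delta_rot":[0,0,0],"linear":[0,0.01,0],"hand":0.085},{"delta_rot":[0,0,0],"linear":[0,0,0],"hand":0.085}]'
python3 -c "
from h import *
go((.5672,-.2895,.008),-138.2)"
```

```text
t: 3.58
position: [0.5706, -0.2902, 0.0457]
tool_rot: [-1.573, 0.004, 2.297]
force: [-0.8, 0.0, -0.7]
grip_width: 0.0852
t 3.58 pos [ 0.5706 -0.2902  0.0457] F [-0.8  0.  -0.7] w 0.0852
rot [ 0.13 -0.18 -0.23] lin mm now [ 2.9 37.7  2.1] after [ 2.7 37.7  2. ]
```

```bash
python3 -m crank '[{"delta_rot":[0,0,-0.2],"linear":[0.003,0.01,0.002],"hand":0.085},{"delta_rot":[0,0,0],"linear":[0,0.01,0],"hand":0.085},{"delta_rot":[0,0,0],"linear":[0,0.01,0],"hand":0.085},{"delta_rot":[0,0,0],"linear":[0,0.005,0],"hand":0.085},{"delta_rot":[0,0,0],"linear":[0,0,0],"hand":0.085}]'
python3 -c "
from h import *
go((.5672,-.2895,.008),-138.2)"
```

```text
t: 4.0
position: [0.5665, -0.2893, 0.0066]
tool_rot: [-1.573, -0.001, 2.297]
force: [0.3, 0.7, 0.4]
grip_width: 0.0852
t 4.0 pos [ 0.5665 -0.2893  0.0066] F [0.3 0.7 0.4] w 0.0852
rot [ 0.1  -0.2   0.04] lin mm now [-0.6 -1.4 -0.4] after [-0.6 -1.4 -0.4]
```

```bash
python3 -m crank '[{"delta_rot":[0,0,0],"linear":[0,0,0],"hand":0.06},{"delta_rot":[0,0,0],"linear":[0,0,0],"hand":0.05},{"delta_rot":[0,0,0],"linear":[0,0,0],"hand":0.04},{"delta_rot":[0,0,0],"linear":[0,0,0],"hand":0.03},{"delta_rot":[0,0,0],"linear":[0,0,0],"hand":0.03},{"delta_rot":[0,0,0],"linear":[0,0,0],"hand":0.03},{"delta_rot":[0,0,0],"linear":[0,0,0],"hand":0.03},{"delta_rot":[0,0,0],"linear":[0,0,0],"hand":0.03},{"delta_rot":[0,0,0],"linear":[0,0,0],"hand":0.03},{"delta_rot":[0,0,0],"linear":[0,0,0],"hand":0.03},{"delta_rot":[0,0,0],"linear":[0,0,0],"hand":0.03}]' 50
python3 -m crank '[{"delta_rot":[0,0,0],"linear":[0,0,0],"hand":0.03},{"delta_rot":[0,0,0],"linear":[0,0,0],"hand":0.03},{"delta_rot":[0,0,0],"linear":[0,0,0],"hand":0.03},{"delta_rot":[0,0,0],"linear":[0,0,0],"hand":0.03},{"delta_rot":[0,0,0],"linear":[0,0,0],"hand":0.03},{"delta_rot":[0,0,0],"linear":[0,0,0],"hand":0.03}]' 50
```

```text
t: 4.92
position: [0.5775, -0.2828, 0.012]
tool_rot: [-1.59, 0.007, 2.3]
force: [0.7, 2.1, 0.2]
grip_width: 0.0339
t: 5.42
position: [0.5775, -0.2829, 0.0119]
tool_rot: [-1.59, 0.007, 2.3]
force: [0.2, 1.1, -0.6]
grip_width: 0.0339
```

```bash
python3 -m crank '[{"delta_rot":[0,0,0],"linear":[0,0,0],"hand":0.085},{"delta_rot":[0,0,0],"linear":[0,0,0],"hand":0.085},{"delta_rot":[0,0,0],"linear":[0,0,0],"hand":0.085},{"delta_rot":[0,0,0],"linear":[0,0,0],"hand":0.085},{"delta_rot":[-1,0,0],"linear":[0,-0.02,0],"hand":0.085},{"delta_rot":[0,0,0],"linear":[0,-0.03,0],"hand":0.085},{"delta_rot":[0,0,0],"linear":[0,-0.03,0],"hand":0.085},{"delta_rot":[0,0,0],"linear":[0,-0.03,0],"hand":0.085},{"delta_rot":[0,0,0],"linear":[0,-0.02,0],"hand":0.085},{"delta_rot":[0,0,0],"linear":[0,0,0],"hand":0.085},{"delta_rot":[0,0,0],"linear":[0,0,0],"hand":0.085}]'
python3 -c "
from h import *
go((.5672,-.2895,.15),-138.2)
c=optics.get_calibration('wrist');im=optics.snapshot('wrist');cv2.imwrite('pics/w3.png',im[:,:,::-1])
tops(im,c,.05,('yellow','white'),300);tops(im,c,.04,('orange','white'),60)
"
```

```text
t: 6.33
position: [0.5713, -0.2874, 0.1462]
tool_rot: [-1.604, 0.005, 2.299]
force: [-0.2, 0.6, -0.4]
grip_width: 0.0854
t 6.33 pos [ 0.5713 -0.2874  0.1462] F [-0.2  0.6 -0.4] w 0.0854
rot [ 1.92 -0.1  -0.31] lin mm now [ 1.2 -3.9  4.4] after [ 1.2 -3.8  4.5]
yellow px [325. 237.] ctr [ 500.7 -288.5] size [178.3  68.4] ang 41.4
white px [ 12. 296.] ctr [677.8 -37. ] size [31.6 43.2] ang 27.1
white px [337. 241.] ctr [ 489.1 -293.9] size [89.9 35.8] ang 41.2
orange px [266. 189.] ctr [ 569.7 -286.6] size [25.2 22.3] ang 42.4
white px [387. 283.] ctr [ 416.9 -294.8] size [12.6  8.9] ang 43.0
white px [ 12. 296.] ctr [680.4 -24.2] size [32.9 45. ] ang 27.1
white px [337. 241.] ctr [ 483.8 -291.8] size [93.6 37.3] ang 41.2
white px [243. 192.] ctr [ 581.7 -270.6] size [10.8 20.7] ang 41.1
```

View pics/w3.png

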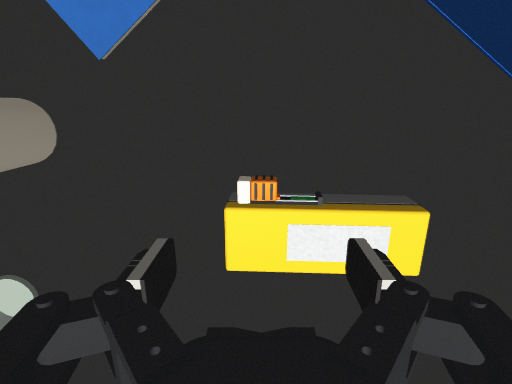

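The lock is home: white stop at px (244,189), grip at (265,189) touching it, and no red strip left. The jaws held steady at about 34 mm. Next I turn 90° to grip the case across its plain side.

```bash
python3 -m crank '[{"delta_rot":[1.9,0,0],"linear":[0,0,0],"hand":0.085},{"delta_rot":[0,-7,0],"linear":[0,0,0],"hand":0.085},{"delta_rot":[0,-7,0],"linear":[0,0,0],"hand":0.085},{"delta_rot":[0,-7,0],"linear":[0,0,0],"hand":0.085},{"delta_rot":[0,-7,0],"linear":[0,0,0],"hand":0.085},{"delta_rot":[0,-7,0],"linear":[0,0,0],"hand":0.085},{"delta_rot":[0,-7,0],"linear":[0,0,0],"hand":0.085},{"delta_rot":[0,-7,0],"linear":[0,0,0],"hand":0.085},{"delta_rot":[0,-7,0],"linear":[0,0,0],"hand":0.085},{"delta_rot":[0,-7,0],"linear":[0,0,0],"hand":0.085},{"delta_rot":[0,-7,0],"linear":[0,0,0],"hand":0.085},{"delta_rot":[0,-7,0],"linear":[0,0,0],"hand":0.085}]'
python3 -c "
from h import *
go((.49,-.2944,.12),-48.6);print(sensors.observe()['joint_pos'].round(2))"
```

```text
t: 7.38
position: [0.5622, -0.2811, 0.1265]
tool_rot: [-1.591, -0.016, -2.61]
force: [-0.2, -0.7, 0.3]
grip_width: 0.0855
t 7.38 pos [ 0.5622 -0.2811  0.1265] F [-0.2 -0.7  0.3] w 0.0855
rot [  1.24 -10.95   0.82] lin mm now [ 68.8   8.1 -25. ] after [ 62.9   6.5 -37.8]
[ 0.5   0.84 -0.2   1.62  0.22  0.74 -0.84]
```

```bash
python3 -m crank '[{"delta_rot":[0.6,-5.5,0.4],"linear":[0,0,0],"hand":0.085},{"delta_rot":[0.6,-5.5,0.4],"linear":[0,0,0],"hand":0.085},{"delta_rot":[0,0,0],"linear":[0.021,0,-0.013],"hand":0.085},{"delta_rot":[0,0,0],"linear":[0.021,0,-0.013],"hand":0.085},{"delta_rot":[0,0,0],"linear":[0.02,0,-0.012],"hand":0.085},{"delta_rot":[0,0,0],"linear":[0,0,0],"hand":0.085},{"delta_rot":[0,0,0],"linear":[0,0,0],"hand":0.085}]'
python3 -c "
from h import *
go((.49,-.2944,.10),-48.6)
c=optics.get_calibration('wrist');im=optics.snapshot('wrist');cv2.imwrite('pics/w4.png',im[:,:,::-1])
tops(im,c,.05,('yellow','white'),300);tops(im,c,.04,('orange','white'),60)
"
```

```text
t: 7.97
position: [0.4831, -0.2899, 0.1148]
tool_rot: [-1.59, 0.0, -2.399]
force: [1.0, 0.1, 0.1]
grip_width: 0.0852
t 7.97 pos [ 0.4831 -0.2899  0.1148] F [1.  0.1 0.1] w 0.0852
rot [ 1.13  1.14 -0.01] lin mm now [-2.1 14.7  8.3] after [-2.2 14.8  7.9]
yellow px [275. 166.] ctr [ 498.5 -285.8] size [177.9  63. ] ang 41.1
white px [274. 196.] ctr [ 489.2 -294. ] size [89.8 35.8] ang 41.2
white px [339.  82.] ctr [ 579.6 -269.2] size [10.6 19. ] ang 42.5
orange px [338. 109.] ctr [ 567.5 -283.9] size [26.4 18.8] ang 41.2
white px [274. 196.] ctr [ 486.8 -296.5] size [94.2 37.6] ang 41.2
white px [339.  82.] ctr [ 581.6 -270.5] size [11.1 19.9] ang 42.5
```

View pics/w4.png

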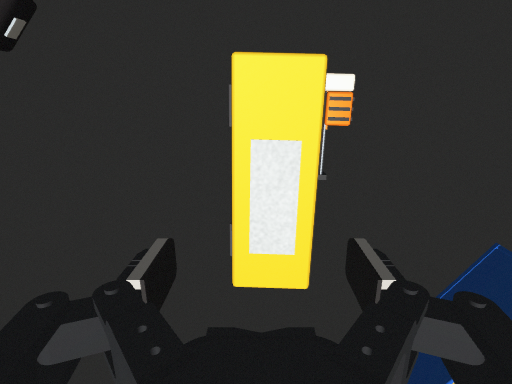

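Grip and stop touch, with no red showing. Centre (0.4985,-0.2858), axis 41.2°. The label centre sits at case y ≈ -12 mm, so I'll grasp there.

```bash
python3 -m crank '[{"delta_rot":[1.1,1.3,0],"linear":[-0.001,0,0.004],"hand":0.085},{"delta_rot":[0,0,0],"linear":[-0.001,0.01,0.004],"hand":0.085},{"delta_rot":[0,0,0],"linear":[0,0.015,0],"hand":0.085},{"delta_rot":[0,0,0],"linear":[0,0,0],"hand":0.085},{"delta_rot":[0,0,0],"linear":[0,0,0],"hand":0.085}]'
python3 -c "
from h import *
go((.4895,-.2937,.008),-48.8)"
```

```text
t: 8.43
position: [0.4929, -0.2935, 0.085]
tool_rot: [-1.574, 0.001, -2.419]
force: [-0.1, 0.3, 0.7]
grip_width: 0.0848
t 8.43 pos [ 0.4929 -0.2935  0.085 ] F [-0.1  0.3  0.7] w 0.0848
rot [ 0.16  0.21 -0.07] lin mm now [ 2.8 77.  -1.9] after [ 2.7 77.  -2.1]
```

```bash
python3 -m crank '[{"delta_rot":[0.2,0.2,0],"linear":[0.002,0.01,-0.002],"hand":0.085},{"delta_rot":[0,0,0],"linear":[0,0.02,0],"hand":0.085},{"delta_rot":[0,0,0],"linear":[0,0.015,0],"hand":0.085},{"delta_rot":[0,0,0],"linear":[0,0,0],"hand":0.085}]'
python3 -c "
from h import *
go((.4895,-.2937,.008),-48.8)"
```

```text
t: 8.77
position: [0.494, -0.2929, 0.039]
tool_rot: [-1.567, 0.004, -2.419]
force: [0.3, 0.8, 0.7]
grip_width: 0.0849
t 8.77 pos [ 0.494  -0.2929  0.039 ] F [0.3 0.8 0.7] w 0.0849
rot [-0.2   0.18 -0.26] lin mm now [ 4.1 31.  -2.5] after [ 3.9 31.  -2.4]
```

```bash
python3 -m crank '[{"delta_rot":[-0.2,0.2,-0.2],"linear":[0.004,0.008,-0.003],"hand":0.085},{"delta_rot":[0,0,0],"linear":[0.001,0.01,0],"hand":0.085},{"delta_rot":[0,0,0],"linear":[0,0.008,0],"hand":0.085},{"delta_rot":[0,0,0],"linear":[0,0.003,0],"hand":0.085},{"delta_rot":[0,0,0],"linear":[0,0,0],"hand":0.085}]'
python3 -c "
from h import *
go((.4895,-.2937,.008),-48.8)"
```

```text
t: 9.18
position: [0.4899, -0.2943, 0.009]
tool_rot: [-1.569, 0.002, -2.422]
force: [0.4, -1.0, 0.0]
grip_width: 0.0847
t 9.18 pos [ 0.4899 -0.2943  0.009 ] F [ 0.4 -1.   0. ] w 0.0847
rot [-0.11  0.02 -0.13] lin mm now [-0.1  1.  -0.8] after [-0.1  1.  -0.8]
```

```bash
python3 -m crank '[{"delta_rot":[0,0,0],"linear":[0,0,0],"hand":0.07},{"delta_rot":[0,0,0],"linear":[0,0,0],"hand":0.064},{"delta_rot":[0,0,0],"linear":[0,0,0],"hand":0.056},{"delta_rot":[0,0,0],"linear":[0,0,0],"hand":0.056},{"delta_rot":[0,0,0],"linear":[0,0,0],"hand":0.056},{"delta_rot":[0,0,0],"linear":[0,0,0],"hand":0.056}]' 60
python3 -c "
from h import *
go((.4895,-.2937,.008),-48.8)"
```

```text
t: 9.68
position: [0.4901, -0.2945, 0.0095]
tool_rot: [-1.568, 0.003, -2.422]
force: [0.3, 0.5, -1.6]
grip_width: 0.0637
t 9.68 pos [ 0.4901 -0.2945  0.0095] F [ 0.3  0.5 -1.6] w 0.0637
rot [-0.15  0.   -0.15] lin mm now [-0.1  1.5 -1. ] after [-0.1  1.5 -1. ]
```

Gripped at 64 mm. I lift gently to a TCP height of about 0.21 m.

```bash
python3 -m crank '[{"delta_rot":[0,0,0],"linear":[0,-0.005,0],"hand":0.056},{"delta_rot":[0,0,0],"linear":[0,-0.01,0],"hand":0.056},{"delta_rot":[0,0,0],"linear":[0,-0.02,0],"hand":0.056},{"delta_rot":[0,0,0],"linear":[0,-0.025,0],"hand":0.056},{"delta_rot":[0,0,0],"linear":[0,-0.025,0],"hand":0.056},{"delta_rot":[0,0,0],"linear":[0,-0.025,0],"hand":0.056},{"delta_rot":[0,0,0],"linear":[0,-0.025,0],"hand":0.056},{"delta_rot":[0,0,0],"linear":[0,-0.025,0],"hand":0.056},{"delta_rot":[0,0,0],"linear":[0,-0.02,0],"hand":0.056},{"delta_rot":[0,0,0],"linear":[0,0,0],"hand":0.056},{"delta_rot":[0,0,0],"linear":[0,0,0],"hand":0.056}]'
python3 -c "
from h import *
go((.507,.10,.21),-1)
c=optics.get_calibration('wrist');im=optics.snapshot('wrist');cv2.imwrite('pics/w5.png',im[:,:,::-1])
p=sensors.observe()['position'];z=p[2]-.0095
tops(im,c,z+.05,('yellow',),300);print(z)
"
```

```text
t: 10.6
position: [0.4836, -0.2924, 0.2007]
tool_rot: [-1.578, -0.004, -2.421]
force: [0.7, 0.5, -5.4]
grip_width: 0.0633
t 10.6 pos [ 0.4836 -0.2924  0.2007] F [ 0.7  0.5 -5.4] w 0.0633
rot [ 4.500e-01 -4.769e+01  4.000e-02] lin mm now [-276.6   -8.5 -279.4] after [-392.8   -9.3   16.6]
yellow px [261. 173.] ctr [ 511.5 -266.7] size [125.4  61.9] ang 41.2
0.19101758065967728
```

```bash
python3 -m crank '[{"delta_rot":[0,-6.8,0],"linear":[0,-0.004,0],"hand":0.056},{"delta_rot":[0,-6.8,0],"linear":[0,-0.004,0],"hand":0.056},{"delta_rot":[0,-6.8,0],"linear":[0,-0.004,0],"hand":0.056},{"delta_rot":[0,-6.8,0],"linear":[0,-0.004,0],"hand":0.056},{"delta_rot":[0,-6.8,0],"linear":[0,-0.004,0],"hand":0.056},{"delta_rot":[0,-6.8,0],"linear":[0,-0.004,0],"hand":0.056},{"delta_rot":[0,-5,0],"linear":[0,-0.004,0],"hand":0.056},{"delta_rot":[0,0,0],"linear":[0,0,0],"hand":0.056}]'
python3 -c "
from h import *
go((.645,.16,.22),-1)"
```

```text
t: 11.32
position: [0.4744, -0.2891, 0.2154]
tool_rot: [-1.603, 0.013, -1.581]
force: [0.2, -0.6, -5.7]
grip_width: 0.0629
t 11.32 pos [ 0.4744 -0.2891  0.2154] F [ 0.2 -0.6 -5.7] w 0.0629
rot [ 1.87  0.46 -0.75] lin mm now [-450.7   -4.1  166.2] after [-452.    -4.6  162.8]
```

```bash
python3 -m crank '[{"delta_rot":[1.9,0.4,-0.7],"linear":[-0.02,0,0.008],"hand":0.056},{"delta_rot":[0,0,0],"linear":[-0.036,0,0.014],"hand":0.056},{"delta_rot":[0,0,0],"linear":[-0.038,0,0.014],"hand":0.056},{"delta_rot":[0,0,0],"linear":[-0.038,0,0.014],"hand":0.056},{"delta_rot":[0,0,0],"linear":[-0.038,0,0.014],"hand":0.056},{"delta_rot":[0,0,0],"linear":[-0.038,0,0.014],"hand":0.056},{"delta_rot":[0,0,0],"linear":[-0.038,0,0.014],"hand":0.056},{"delta_rot":[0,0,0],"linear":[-0.038,0,0.014],"hand":0.056},{"delta_rot":[0,0,0],"linear":[-0.038,0,0.014],"hand":0.056},{"delta_rot":[0,0,0],"linear":[-0.038,0,0.014],"hand":0.056},{"delta_rot":[0,0,0],"linear":[-0.025,0,0.01],"hand":0.056},{"delta_rot":[0,0,0],"linear":[0,0,0],"hand":0.056}]'
python3 -c "
from h import *
go((.645,.16,.22),-1)"
```

```text
t: 12.32
position: [0.6257, 0.1006, 0.1888]
tool_rot: [-1.605, -0.001, -1.636]
force: [1.1, 1.4, -4.0]
grip_width: 0.0632
t 12.32 pos [0.6257 0.1006 0.1888] F [ 1.1  1.4 -4. ] w 0.0632
rot [ 1.97 -2.73 -0.  ] lin mm now [-60.5 -31.7  14.3] after [-59.7 -31.2  18.3]
```

```bash
python3 -m crank '[{"delta_rot":[1.9,-2.7,0],"linear":[0,-0.02,0],"hand":0.056},{"delta_rot":[0,0,0],"linear":[-0.03,-0.01,0.009],"hand":0.056},{"delta_rot":[0,0,0],"linear":[-0.025,-0.005,0.009],"hand":0.056},{"delta_rot":[0,0,0],"linear":[0,0,0],"hand":0.056},{"delta_rot":[0,0,0],"linear":[0,0,0],"hand":0.056},{"delta_rot":[0,0,0],"linear":[0,0,0],"hand":0.056}]'
python3 -c "
from h import *
go((.507,.19,.22),-1)
c=optics.get_calibration('wrist');im=optics.snapshot('wrist');cv2.imwrite('pics/w6.png',im[:,:,::-1])
tops(im,c,.10,('yellow','white'),300)
"
```

```text
t: 12.82
position: [0.6388, 0.1585, 0.2112]
tool_rot: [-1.592, -0.007, -1.593]
force: [-0.1, 0.5, -5.2]
grip_width: 0.0636
t 12.82 pos [0.6388 0.1585 0.2112] F [-0.1  0.5 -5.2] w 0.0636
rot [ 1.21 -0.27  0.42] lin mm now [ -28.5   -6.2 -132.6] after [ -29.2   -8.8 -132.3]
yellow px [375. 178.] ctr [739.  160.2] size [71.4 51.7] ang 52.7
yellow px [111. 123.] ctr [507.8 204.8] size [177.3  63.2] ang 88.6
yellow px [261. 173.] ctr [634.3 143.9] size [313.3 153.9] ang 88.7
white px [381.  66.] ctr [733.7 256.1] size [17.8 39.2] ang 88.7
```

View pics/w6.png

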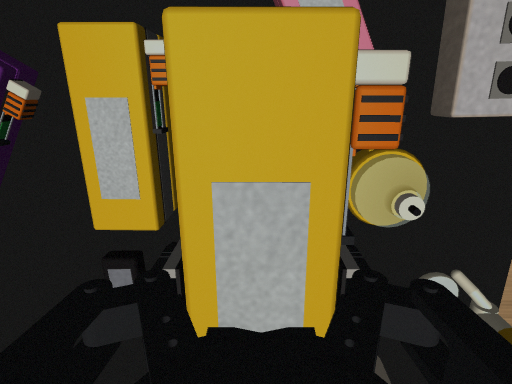

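The column is at left, lid centre px (111,123) → (0.508,0.205) at z 0.10, angle 88.6°, size 177×63 mm, which fits the given 180×64. Its lock is on +x with the stop towards +y. The held case shows the same orientation, with stop (382,66) touching grip (379,117). TCP target is (0.5075,0.1925) with the tool z axis at -1.4°.

```bash
python3 -m crank '[{"delta_rot":[1.2,0,0.4],"linear":[0,-0.006,0],"hand":0.056},{"delta_rot":[0,0,0],"linear":[-0.01,-0.003,-0.02],"hand":0.056},{"delta_rot":[0,0,0],"linear":[-0.01,-0.003,-0.03],"hand":0.056},{"delta_rot":[0,0,0],"linear":[-0.01,-0.003,-0.03],"hand":0.056},{"delta_rot":[0,0,0],"linear":[0,-0.003,-0.03],"hand":0.056},{"delta_rot":[0,0,0],"linear":[0,0,-0.015],"hand":0.056},{"delta_rot":[0,0,0],"linear":[0,0,0],"hand":0.056},{"delta_rot":[0,0,0],"linear":[0,0,0],"hand":0.056}]'
python3 -c "
from h import *
go((.5075,.1925,.18),-1.4)"
```

```text
t: 13.53
position: [0.5082, 0.1793, 0.2272]
tool_rot: [-1.568, -0.009, -1.613]
force: [0.9, 0.6, -4.3]
grip_width: 0.0634
t 13.53 pos [0.5082 0.1793 0.2272] F [ 0.9  0.6 -4.3] w 0.0634
rot [-0.14 -1.05  0.51] lin mm now [-13.6  47.   -1.4] after [-13.2  47.2  -1. ]
```

```bash
python3 -m crank '[{"delta_rot":[-0.1,-1,0.5],"linear":[0,0,0],"hand":0.056},{"delta_rot":[0,0,0],"linear":[-0.006,0.01,0],"hand":0.056},{"delta_rot":[0,0,0],"linear":[-0.006,0.02,0],"hand":0.056},{"delta_rot":[0,0,0],"linear":[0,0.015,0],"hand":0.056},{"delta_rot":[0,0,0],"linear":[0,0,0],"hand":0.056},{"delta_rot":[0,0,0],"linear":[0,0,0],"hand":0.056}]'
python3 -c "
from h import *
go((.5075,.1925,.14),-1.4)"
```

```text
t: 14.03
position: [0.5161, 0.1897, 0.1796]
tool_rot: [-1.562, 0.004, -1.605]
force: [0.4, 0.4, -5.0]
grip_width: 0.0632
t 14.03 pos [0.5161 0.1897 0.1796] F [ 0.4  0.4 -5. ] w 0.0632
rot [-0.53 -0.58 -0.22] lin mm now [-2.4 39.5 -9.1] after [-2.6 39.6 -8.7]
```

```bash
python3 -m crank '[{"delta_rot":[-0.5,-0.6,-0.2],"linear":[-0.003,0.005,-0.006],"hand":0.056},{"delta_rot":[0,0,0],"linear":[0,0.015,-0.005],"hand":0.056},{"delta_rot":[0,0,0],"linear":[0,0.015,-0.002],"hand":0.056},{"delta_rot":[0,0,0],"linear":[0,0,0],"hand":0.056},{"delta_rot":[0,0,0],"linear":[0,0,0],"hand":0.056}]'
python3 -c "
from h import *
go((.5075,.1925,.112),-1.4)
for n in('scene','side'):
    im=optics.snapshot(n);cv2.imwrite(f'pics/{n}1.png',im[:,:,::-1])
"
```

```text
t: 14.45
position: [0.506, 0.1953, 0.1447]
tool_rot: [-1.567, 0.004, -1.596]
force: [0.0, 1.0, -4.9]
grip_width: 0.0628
t 14.45 pos [0.506  0.1953 0.1447] F [ 0.   1.  -4.9] w 0.0628
rot [-0.23 -0.05 -0.23] lin mm now [ 2.8 32.7  1.5] after [ 2.7 32.7  1.6]
```

```bash
python3 -c "
import cv2,numpy as np
a=cv2.imread('pics/scene1.png')[160:320,240:400];b=cv2.imread('pics/side1.png')[60:220,130:290]
cv2.imwrite('pics/c2.png',np.hstack([cv2.resize(x,(400,400),interpolation=cv2.INTER_CUBIC) for x in(a,b)]))"
```

```text
(no output)
```

View pics/c2.png

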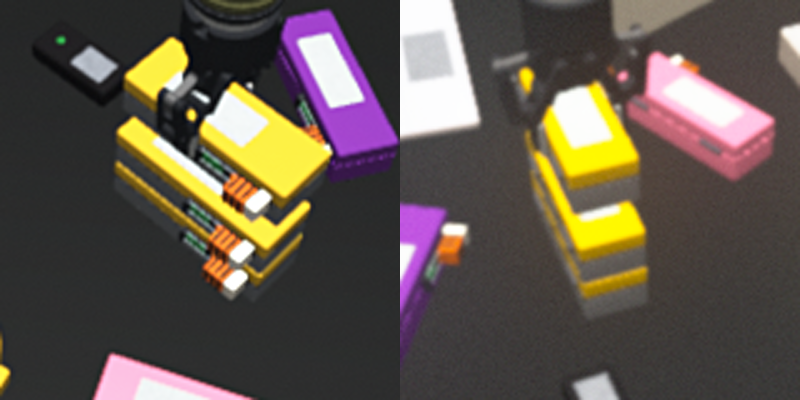

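The held case hangs level over the column (crop: held stop (258,202), column stops (240,250) and (233,282)), with the lock on the same side. I correct the last 3 mm and lower slowly.

```bash
python3 -m crank '[{"delta_rot":[-0.2,0,-0.2],"linear":[0.003,0.004,0.002],"hand":0.056},{"delta_rot":[0,0,0],"linear":[0,0.006,0],"hand":0.056},{"delta_rot":[0,0,0],"linear":[0,0.006,0],"hand":0.056},{"delta_rot":[0,0,0],"linear":[0,0,0],"hand":0.056},{"delta_rot":[0,0,0],"linear":[0,0,0],"hand":0.056}]'
python3 -c "
from h import *
go((.5075,.1925,.112),-1.4)"
```

```text
t: 14.97
position: [0.511, 0.1925, 0.1301]
tool_rot: [-1.565, 0.003, -1.598]
force: [-0.3, 0.2, -4.8]
grip_width: 0.0635
t 14.97 pos [0.511  0.1925 0.1301] F [-0.3  0.2 -4.8] w 0.0635
rot [-0.35 -0.15 -0.17] lin mm now [ 0.2 18.1 -3.6] after [ 0.1 18.1 -3.5]
```

```bash
python3 -m crank '[{"delta_rot":[-0.3,-0.1,-0.2],"linear":[0,0.004,-0.002],"hand":0.056},{"delta_rot":[0,0,0],"linear":[0,0.005,-0.001],"hand":0.056},{"delta_rot":[0,0,0],"linear":[0,0.002,0],"hand":0.056},{"delta_rot":[0,0,0],"linear":[0,0,0],"hand":0.056},{"delta_rot":[0,0,0],"linear":[0,0,0],"hand":0.056}]'
python3 -c "
from h import *
go((.5075,.1925,.110),-1.4)"
```

```text
t: 15.38
position: [0.5075, 0.1928, 0.1178]
tool_rot: [-1.571, -0.001, -1.596]
force: [0.7, 0.2, -4.4]
grip_width: 0.0633
t 15.38 pos [0.5075 0.1928 0.1178] F [ 0.7  0.2 -4.4] w 0.0633
rot [ 0.   -0.03  0.05] lin mm now [ 0.3  7.8 -0. ] after [ 0.3  7.8 -0. ]
```

```bash
python3 -m crank '[{"delta_rot":[0,0,0],"linear":[0,0.003,0],"hand":0.056},{"delta_rot":[0,0,0],"linear":[0,0.002,0],"hand":0.056},{"delta_rot":[0,0,0],"linear":[0,0.001,0],"hand":0.056},{"delta_rot":[0,0,0],"linear":[0,0,0],"hand":0.056}]'
python3 -c "
from h import *
go((.5075,.1925,.110),-1.4)"
```

```text
t: 15.72
position: [0.5077, 0.193, 0.1113]
tool_rot: [-1.57, -0.001, -1.596]
force: [-0.2, 0.3, -5.8]
grip_width: 0.0631
t 15.72 pos [0.5077 0.193  0.1113] F [-0.2  0.3 -5.8] w 0.0631
rot [-0.03 -0.02  0.04] lin mm now [ 0.5  1.3 -0.2] after [ 0.5  1.3 -0.2]
```

```bash
python3 -m crank '[{"delta_rot":[0,0,0],"linear":[0,0.0015,0],"hand":0.056},{"delta_rot":[0,0,0],"linear":[0,0.001,0],"hand":0.056},{"delta_rot":[0,0,0],"linear":[0,0,0],"hand":0.056}]'
```

```text
t: 15.97
position: [0.508, 0.1931, 0.1098]
tool_rot: [-1.569, -0.0, -1.596]
force: [-0.2, 0.2, -4.7]
grip_width: 0.063
```

```bash
python3 -m crank '[{"delta_rot":[0,0,0],"linear":[0,0.0015,0],"hand":0.056},{"delta_rot":[0,0,0],"linear":[0,0.0015,0],"hand":0.056},{"delta_rot":[0,0,0],"linear":[0,0,0],"hand":0.056}]'
```

```text
t: 16.22
position: [0.5081, 0.1933, 0.1102]
tool_rot: [-1.566, -0.001, -1.596]
force: [0.3, 0.3, -4.2]
grip_width: 0.0634
```

```bash
python3 -m crank '[{"delta_rot":[0,0,0],"linear":[0,0.003,0],"hand":0.056},{"delta_rot":[0,0,0],"linear":[0,0.003,0],"hand":0.056}]'
```

```text
t: 16.38
position: [0.5085, 0.1934, 0.1095]
tool_rot: [-1.563, -0.002, -1.596]
force: [-8.1, -6.4, 40.0]
grip_width: 0.0634
```

Contact at z 0.1095, as expected. I ease off the press, then open.

```bash
python3 -m crank '[{"delta_rot":[0,0,0],"linear":[0,0,0],"hand":0.056},{"delta_rot":[0,0,0],"linear":[0,0,0],"hand":0.056}]'
python3 -m crank '[{"delta_rot":[0,0,0],"linear":[0,0,0],"hand":0.066},{"delta_rot":[0,0,0],"linear":[0,0,0],"hand":0.072},{"delta_rot":[0,0,0],"linear":[0,0,0],"hand":0.08},{"delta_rot":[0,0,0],"linear":[0,0,0],"hand":0.085},{"delta_rot":[0,0,0],"linear":[0,0,0],"hand":0.085},{"delta_rot":[0,0,0],"linear":[0,0,0],"hand":0.085}]'
python3 -c "
from h import *
go((.5075,.1925,.2),-1.4)"
```

```text
t: 16.55
position: [0.5089, 0.1939, 0.1113]
tool_rot: [-1.56, -0.001, -1.596]
force: [-1.1, 0.2, -5.0]
grip_width: 0.0636
t: 17.05
position: [0.5111, 0.1955, 0.111]
tool_rot: [-1.557, 0.002, -1.596]
force: [-1.4, 0.3, 0.3]
grip_width: 0.0851
t 17.05 pos [0.5111 0.1955 0.111 ] F [-1.4  0.3  0.3] w 0.0851
rot [-0.79 -0.04 -0.12] lin mm now [  2.9 -89.1  -2.3] after [  3.  -89.   -3.6]
```

```bash
python3 -m crank '[{"delta_rot":[-0.8,0,0],"linear":[0.002,-0.01,-0.003],"hand":0.085},{"delta_rot":[0,0,0],"linear":[0,-0.02,0],"hand":0.085},{"delta_rot":[0,0,0],"linear":[0,-0.02,0],"hand":0.085},{"delta_rot":[0,0,0],"linear":[0,-0.03,0],"hand":0.085},{"delta_rot":[0,0,0],"linear":[0,-0.03,0],"hand":0.085},{"delta_rot":[0,0,0],"linear":[0,-0.03,0],"hand":0.085},{"delta_rot":[0,0,0],"linear":[0,0,0],"hand":0.085}]'
python3 -m crank '[{"delta_rot":[0,0,0],"linear":[0.03,0,-0.03],"hand":0.085},{"delta_rot":[0,0,0],"linear":[0.03,0,-0.03],"hand":0.085},{"delta_rot":[0,0,0],"linear":[0.03,0,-0.02],"hand":0.085},{"delta_rot":[0,0,0],"linear":[0,0,0],"hand":0.085},{"delta_rot":[0,0,0],"linear":[0,0,0],"hand":0.085}]'
python3 - <<'E'
from h import *
go((.5,.19,.25),-1.4)
c=optics.get_calibration('wrist');im=optics.snapshot('wrist')
tops(im,c,.15,('yellow','white'),300);tops(im,c,.14,('orange',),60)
a=[im]
for n in('scene','side'):
    i=optics.snapshot(n);a.append(i);print(n);tops(i,optics.get_calibration(n),.15,('yellow','white'),150)
f=lambda x,w,h:cv2.resize(x,(w,h),interpolation=cv2.INTER_CUBIC)
v=np.hstack([f(a[0],400,300),f(a[1][160:320,230:400],200,300),f(a[2][60:240,150:270],200,300)])
cv2.imwrite('pics/fin.png',v[:,:,::-1])
E
```

```text
t: 17.63
position: [0.5065, 0.1929, 0.2541]
tool_rot: [-1.579, -0.0, -1.595]
force: [-0.2, 0.0, -0.3]
grip_width: 0.0849
t: 18.05
position: [0.4223, 0.1036, 0.2546]
tool_rot: [-1.574, 0.004, -1.594]
force: [1.0, 0.2, 0.5]
grip_width: 0.0851
t 18.05 pos [0.4223 0.1036 0.2546] F [1.  0.2 0.5] w 0.0851
rot [ 0.16  0.05 -0.23] lin mm now [-88.1   4.7  75.7] after [-88.2   4.6  75.6]
yellow px [504. 134.] ctr [623.2 145.1] size [15.5 49.1] ang 12.3
yellow px [364.  82.] ctr [505.1 182.7] size [129.9  66.1] ang 88.5
yellow px [314.  81.] ctr [465.3 187.6] size [122.    5.5] ang 89.3
white px [453. 209.] ctr [593.4  81. ] size [31.6 32.3] ang 88.8
white px [153.  83.] ctr [336.6 192.7] size [64.1 25.6] ang 57.9
white px [368.  72.] ctr [507.7 194.6] size [88.8 35.8] ang 88.5
orange px [218.  54.] ctr [388.8 215.1] size [19.1 15. ] ang 57.8
orange px [426.   3.] ctr [552.9 246.7] size [ 5.4 17.4] ang 88.6
scene
yellow px [222. 306.] ctr [818.8 190.4] size [73.1 82.8] ang 54.5
yellow px [140. 265.] ctr [872.4   6.8] size [54.6 35.9] ang 74.7
yellow px [123. 246.] ctr [872.5 -60.4] size [57.3 
[... 1109 characters left out ...]
43.3 -192.5] size [65.5 57.4] ang 23.6
white px [303. 187.] ctr [620.4 -86.2] size [41.6 42.6] ang 10.1
white px [122. 171.] ctr [299.2  96. ] size [80.  31.8] ang 57.8
white px [378. 163.] ctr [795.2 -90. ] size [140.7  75.3] ang 66.0
white px [203. 117.] ctr [507.3 194.8] size [90.  36.5] ang 89.0
white px [251. 100.] ctr [632.3 209.7] size [41.3 87.4] ang 23.6
white px [154. 101.] ctr [418.5 300. ] size [81.1 28.7] ang 83.0
white px [314.  90.] ctr [794.1 192.7] size [194.   89.6] ang 90.0
white px [115.  87.] ctr [352.8 386.1] size [237.4 142.9] ang 82.4
white px [440.  66.] ctr [1136.5  111.1] size [820.8 665.4] ang 67.9
white px [223.  20.] ctr [714.  595.5] size [247.3 120.7] ang 20.0
```

View pics/fin.png

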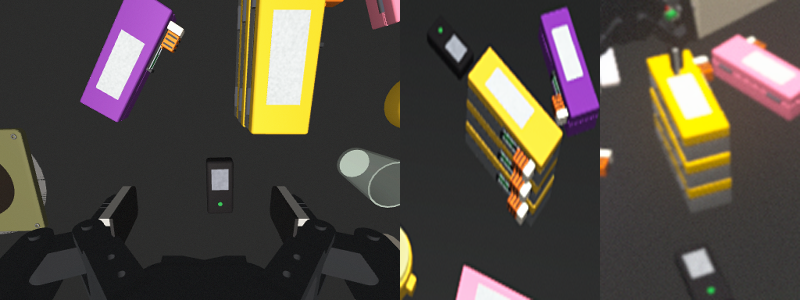

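The three cases stand stacked square, with their locks in line at the right (crop stops near (540,160), (530,183), (520,210)). The new lid's label is about 1.5 mm in x and 2.2 mm in y from where the lower one was, and within about 0.4° of it. That is inside tolerance and the arm is clear.

```bash
python3 -c "
from cell import order
print(order.sign_off())"
```

```text
the job is handed in; nothing more can be done
None
```

The probe case is locked and sits squarely on the column, and I handed the job in at about 18 s of robot time. No verdict was reported.

- **Locking:** I squeezed the grip and end stop together between the fingers with the case standing on the bench. The close-up afterwards shows the grip touching the stop with no red strip left.
- **Placing:** I gripped the case across its plain side, turned it to match the column and lowered it in small steps. The lock is on the same side as the others.
- **Final check:** In both fixed cameras the top case is about 2.5 mm and at most 0.4° off the case below (limits 6 mm and 4°). The stack looks straight and upright. The bystanders show no sign of having moved in the last pictures, though I did not measure each one, and the gripper is clear of everything.

Two readings were off:
- **Jaw reading:** The jaws read 34 mm on the closed lock, where 36 mm was expected. I took this as gripper bias, because the pictures show grip and stop in contact.
- **Touchdown:** The last lowering step briefly pushed to 40 N at the wrist. As I eased off, the case appears to have lifted 1–2 mm before I opened the fingers. From that height it should land under the 0.25 m/s limit, but I did not measure the speed.

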